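# Snap the chrome cover onto the harmonica comb and keep it pressed

### The job

Pick up the chrome cover plate, lay it level over the comb that sits in the oak cradle, and press it straight down until both brass end catches snap over its ends and it lies flat on the reed plate. Finish while still holding and firmly pressing the cover down: do not let go or ease off. Leave the green cover and the other bench things where they lie.

Things in the scene. Friction and masses are not known exactly. Their poses are not given: they have to be found in the camera images.
- chrome_cover: loose silvery chrome cover plate, about 60 g: flange 36 (x) by 130 (y) by 4 mm with a centred crown 24 (x) by 84 (y) mm, crown top 16 mm above the underside. Origin: centre of the underside, z up, y lengthwise; a half turn makes no difference. Grip the crown across its 24 mm (along x): beside it are 6 mm wide flange shoulders, 4 mm above the underside, on which fingertips can press.
- cradle: oak cradle fixed to the worktop, base 80 (x) by 200 (y) by 20 mm. Origin: centre of its underside, z up, y lengthwise. Cover home = cover's origin 38 mm above this origin, y axes parallel (either way round). Four round-topped posts, 8 mm thick, at x +-23.5, y +-40 mm, tops 64 mm up, leave the cover 1.5 mm play per side in x. End blocks at y +-84 to +-98 mm are 52 mm high.
- comb: black acrylic comb, 34 by 130 by 15 mm, fixed in the cradle, with a 3 mm brass reed plate on top: its level top face, 18 mm above this origin, is the cover's seat. Origin: centre of the comb's underside, 20 mm above the cradle's origin; same axes as the cradle.
- catch_left (a joint): travel (m) of the sprung brass catch at the cradle's +y end: 0 = sprung in, up to 0.008 pushed outward. Low friction, 900 N/m, preload 1.35 N. Its 50 degree ramp faces up and inward, 56 to 47 mm above the cradle's origin. The cover needs some 8 to 16 N down both ramps; 9 mm above home this drops suddenly to 2 or 3 N, 2 mm above home the catches spring back in, then it meets its seat.
- catch_right (a joint): the same catch at the cradle's -y end: 0 = sprung fully in, up to 0.008 pushed outward.
- catch_left_nose (a point): inner lower edge of the left catch's nose: when sprung in, 61.5 mm from the cradle's middle (3.5 mm over the end of a centred cover) and 44 mm above the cradle's origin, 2 mm clear of the flange of a cover that is home.
- catch_right_nose (a point): the same point on the right catch.
- green_cover: green painted cover plate of the same shape and size as the chrome one, loose on the worktop, on the other side of the cradle; not to be used. Origin: centre of its underside.
- spare_reed_plate: loose brass reed plate, 34 by 128 by 4 mm, with a small dark dent, lying beyond the cradle; leave it. Origin: centre of its underside.
- spare_comb: loose black comb, 34 by 130 by 15 mm; leave it. Origin: centre of its underside.
- reed_pick: steel reed pick with a walnut handle, about 170 mm long, 14 mm thick, lying flat; leave it. Origin: under the front end of the handle, its steel runs along +x.
- screw_jar: small amber jar, 44 mm across, 50 mm high; leave it. Origin: centre of its underside.
Things that resemble listed ones, but are neither listed nor needed, are in the scene too. Leave any pink look-alike of the cradle alone. Of the things that look like the chrome_cover, take the one that is farthest to the robot's right at the start.

How it is judged:
By the outcome, as a careful person would: the job done as asked, in the order asked, and still so for the second after the job is handed in, while the arm keeps its last pose, push and grip.
It also fails if it takes over 51 s, if anything falls off the work surface, if the arm or the gripper's body presses on something with over 40 N, if the wrist force passes 120 N, or if a joint passes its speed limit or range.

### The arm

A 6-joint arm with a two-finger parallel gripper is mounted at the origin on the work surface. World frame = base frame: x ahead of the robot, y to its left, z up, the work surface at z = 0. Lengths are in mm, angles in degrees, forces in N, time in s.
With the tool pointing down it reaches from about 300 to 850 mm from the base axis. Payload 4.2 kg.
Tool frame: the origin (TCP) lies midway between the tips of the shut fingers; the grasp point (between the pads) lies pinch_z behind it (pinch_z is the distance from the TCP to the grasp point, in mm); z points along the fingers, y is the line along which they close (so a half turn about z gives the same grasp; the last joint's range is limited). The gripper opens to 91 mm and grips with 3 to 60 N. Pads are 32 mm wide; open, the fingers measure 118 mm over their backs; the gripper's body (76 mm by 178 mm) begins 60 mm behind the grasp point.
Start: joints at [75.229, 18.312, 89.639, -0, 72.044, -1.146], TCP at [135.451, 558.835, 213.976] pointing down, gripper open.
Joint ranges: [-177.97, 177.97], [-48.28, 115.42], [12.27, 149.76], [-77.06, 257.06], [2.81, 150.46], [-146.56, 146.56]. Speed limits (degrees/s): [147.25, 147.25, 180, 180, 180, 180].

### API

Orientations are given as [roll, pitch, yaw] about the fixed x, y, z axes, in that order (R = Rz(yaw) Ry(pitch) Rx(roll)).
In Python, from workcell import state, grab_frame, job_done, masks_of, landmark_of, pinch_z gives the robot as it stands. The module is installed in compiled form; this text tells all that it offers.
- The arm moves only by the tool move_arm, never from a script. Its argument "plan" is a list of rows, each an object of numbers: "x", "y", "z": the shift along the tool's x, y, z in mm; "rx", "ry", "rz": the turn, a rotation vector about the tool's x, y, z in rad. A call has 1 to 10 rows; each row shifts and turns the commanded pose from where the row before left it, along the tool's axes as they then stand; what a row does not reach is not made up. A row lasts 1/10 s, in which the tool goes at most 50 mm and 8.59 degrees, less where a joint would pass 70% of its speed; a pose out of reach is approached as far as the arm can. A call is refused whole if a number of a shift passes 50 or a number of a turn 0.15, either way. A call with a gripper value outside its range is refused whole. "grip" is the opening, from 0 (shut) to 1 (fully open), set as the call begins (left out, the last holds). The fingers move at their own pace and stop on an object; "squeeze" is the grip in N (left out, the last holds). Time passes only in rows, so rows that do not move let the fingers close. It gives the time, the measured TCP pose, the force, the opening and the grip force at its end, in the units of the state.
- state(): the state, without advancing time (a new reading comes with each control period).
- grab_frame(name): name is "scene" or "top" or "wrist"; returns a dict with "img" (384x512x3 uint8, red, green, blue), "z_map" (384x512 float32, mm along the optical axis (not along the pixel's ray), 0 where there is no reading), "fx", "fy", "cx", "cy" (pixels), "rvec" (rotation vector, rad) and "tvec" (3), from world to camera coordinates, as OpenCV has them. Camera axes: x right, y down, z forward; pixel columns grow to the right and rows downward; lengths in mm; the calibration is good to about 2 mm. A picture is of the moment at which its call begins.
- job_done(): hands the job in; it is judged then, once.
Trained networks look in the newest picture that a camera, given by its name, has taken for a name from the list of things; names that differ only in an ending like _2 or _b are one class to them, and where a whole thing is asked for, a point or a joint stands for the part that bears it (a point fixed in the world has none). Each returns a list of dicts, best first, with "p" (0 to 1); they miss things now and then, are a little off and sometimes report something else, mostly with a low value. They report only what shows in the picture. A call takes as long as a camera call. They do not tell look-alikes from the thing itself.
- masks_of(camera, label): "pixels" (384x512 bool, what is visible of it) and "box" ([centre column, centre row, width, height] in pixels, round what is visible of it).
- landmark_of(camera, label): "point" ([column, row] in pixels: a listed point, or the origin of a listed thing).
The state is a dict: "time_s": time; "qpos": joint angles; "qvel": joint speeds; "effort": joint torques, N m; "ee_pos": TCP position; "ee_rot": TCP orientation; "force": force on the tool from outside, world axes, zero at the start; "torque": the same for the moment, N m; "gripper_width": finger opening in mm; "gripper_force": force on a finger pad.
Only numpy, scipy, OpenCV 4.12 (cv2) and the standard library are available. Lean on these libraries where they do the work, as an engineer would, in place of code of your own. Each camera call takes 0.05 s, during which the arm holds its last target. There are 200 camera calls.

## Working session

There is one attempt and no reset: what is moved stays moved. The work goes in short steps, Python scripts to look and compute and a tool call to move; the robot and the scene stay as the last step left them, time stands still between calls to the robot, and variables do not carry over. Pictures are saved under pics/ and viewed, at most 10 in all, crops included, and the job is handed in when it is done.

Besides the shell and the picture viewer there is one more tool, called after "Emit:" as name([rows], argument=value, ...), one row to a line, values as JSON. move_arm: Moves the arm, as the interface text tells. Its arguments: {"type":"object","properties":{"plan":{"type":"array","items":{"type":"object","properties":{"x":{"type":"number"},"y":{"type":"number"},"z":{"type":"number"},"rx":{"type":"number"},"ry":{"type":"number"},"rz":{"type":"number"}}}},"grip":{"type":"number"},"squeeze":{"type":"number"}},"required":["plan"]}

```bash
mkdir -p pics
cat > h.py <<'E'
import numpy as np, cv2
from workcell import state, grab_frame, job_done, masks_of, landmark_of, pinch_z
from scipy.spatial.transform import Rotation as Ro
def cam(f):
    R=cv2.Rodrigues(np.array(f["rvec"],float))[0]; t=np.array(f["tvec"],float).ravel(); return R,t
def cloud(f,m=None):
    z=f["z_map"]; v,u=np.nonzero((z>0) if m is None else (m&(z>0)))
    d=z[v,u]; P=np.c_[(u-f["cx"])/f["fx"]*d,(v-f["cy"])/f["fy"]*d,d]
    R,t=cam(f); return (P-t)@R, u, v
def save(f,n): cv2.imwrite("pics/"+n,f["img"][:,:,::-1])
E
python3 - <<'E'
from h import *
print(state(), pinch_z)
F={}
for n in ("scene","top"):
    f=grab_frame(n); F[n]=f; save(f,n+"0.png"); R,t=cam(f); print(n,(-R.T@t).round(0),f["fx"])
    for l in ("chrome_cover","cradle","green_cover","catch_left_nose"):
        for m in masks_of(n,l)[:5]:
            P,u,v=cloud(f,m["pixels"]); print(l,round(m["p"],2),np.round(m["box"]),np.median(P,0).round(0),P.min(0).round(0),P.max(0).round(0),f["img"][m["pixels"]].mean(0).round(0))
cv2.imwrite("pics/both.png",cv2.resize(np.vstack([F["scene"]["img"],F["top"]["img"]])[:,:,::-1],(400,600)))
E
```

```text
{'time_s': 0.0, 'qpos': array([ 7.52299563e+01,  1.83500047e+01,  8.97073394e+01,  2.41967236e-03,
        7.20447330e+01, -1.14559622e+00]), 'qvel': array([ 0.05960314,  0.00890125, -0.04502005,  0.03640994,  0.12594258,
        0.19325296]), 'effort': array([ 3.10835218e-03, -4.12458622e+01, -2.31972349e+01,  7.29578314e-02,
        4.54510795e-02, -1.40857501e-04]), 'ee_pos': array([135.29524929, 558.31967448, 213.1303768 ]), 'ee_rot': array([-1.79897989e+02, -4.34087125e-03,  1.66374801e+02]), 'force': array([-0.24056259,  0.50265587,  0.02154707]), 'torque': array([ 0.05284096, -0.01631958,  0.02900619]), 'gripper_force': 0.0, 'gripper_width': 91.28368684781199} 18.8
scene [1176. -395. 1151.] 483.4089178627689
chrome_cover 0.81 [296. 135.  38.  31.] [364. 173.  10.] [290. 148.  -1.] [420. 205.  22.] [160. 146. 126.]
chrome_cover 0.76 [187. 244.  48.  21.] [ 549. -270.   10.] [ 510. -334.   -2.] [ 578. -204.   26.] [171. 156. 135.]
chrome_cover 0.35 [303. 192.   8.  11.] [577.  72.  51.] [543.  64.  18.] [588.  91.  62.] [117.  80.  24.]
cradle 0.93 [278. 207.  77.  51.] [584.  -
[... 922 characters left out ...]
26. -96.  -2.] [615. 107.  66.] [121.  82.  42.]
cradle 0.95 [247. 281.  84.  38.] [347. -46.  23.] [ 302. -149.   -3.] [391.  54.  67.] [153. 104.  89.]
cradle 0.7 [253. 188.   5.  11.] [566. -64.  55.] [555. -71.  45.] [576. -57.  59.] [124.  90.  37.]
green_cover 0.87 [121. 206.  51.  34.] [526. 258.   8.] [488. 197.  -1.] [568. 322.  22.] [50. 83. 63.]
catch_left_nose 0.58 [196. 184.   9.  12.] [573.  74.  53.] [562.  66.  21.] [594.  86.  60.] [106.  77.  34.]
catch_left_nose 0.38 [216. 278.   5.  13.] [353.  23.  54.] [342.  16.  46.] [363.  30.  59.] [111.  84.  35.]
catch_left_nose 0.19 [333. 197.  49.  22.] [ 543. -266.    8.] [ 513. -333.   -3.] [ 576. -203.   22.] [146. 139. 128.]
```

View pics/scene0.png

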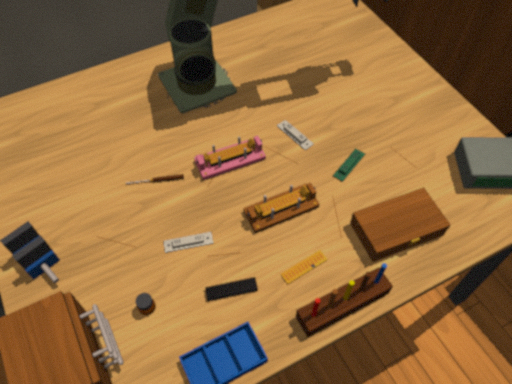

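View pics/top0.png

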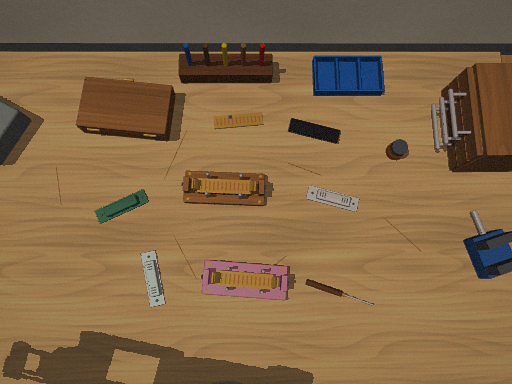

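```bash
cat >> h.py <<'E'
def rect(P):
    (c,s,a)=cv2.minAreaRect(P[:,:2].astype(np.float32))
    if s[0]>s[1]: a-=90     # a: direction of short side; cover x axis
    return np.array(c),sorted(s),(a+90)%180-90
def plan(p0,yaw0,p1,yaw1,n):
    """print tool-axes rows for tool pointing down; rz positive = yaw negative"""
    p=np.array(p0,float); y=yaw0
    for i in range(1,n+1):
        R=Ro.from_euler('xyz',[180,0,y],degrees=True).as_matrix()
        q=np.array(p0)+(np.array(p1)-p0)*i/n; d=(R.T@(q-p)).round(1); 
        yn=yaw0+(yaw1-yaw0)*i/n; rz=round(-np.radians(yn-y),3)
        print('{"x":%g,"y":%g,"z":%g,"rz":%g}'%(*d,rz),end=',')
        p=p+R@d; y-=np.degrees(rz)
    print('\nend',p.round(2),round(y,3)); return p,y
E
python3 - <<'E'
from h import *
f=grab_frame("top")
for l in ("chrome_cover","cradle"):
    for m in masks_of("top",l)[:2]:
        P,u,v=cloud(f,m["pixels"]); P=P[P[:,2]>-6]; print(l,rect(P),np.percentile(P[:,2],[5,50,95]))
w=grab_frame("wrist"); R,t=cam(w); s=state()
T=Ro.from_euler('xyz',s["ee_rot"],degrees=True).as_matrix()
print("cam in tool",T.T@(-R.T@t-s["ee_pos"]),"axis",T.T@R[2],T.T@R[0],w["fx"],w["cx"],w["cy"])
plan([135.451,558.835,213.976],166.375,[500,10,260],85,14)
E
```

```text
chrome_cover (array([351.59518433, 177.79814148]), [38.39945983886719, 130.5146484375], -77.04883575439453) [ 1.66104944  7.15626464 18.7619683 ]
chrome_cover (array([ 545.51141357, -268.30245972]), [41.83783721923828, 135.67343139648438], -14.589309692382812) [-0.06052264  6.39130858 18.5990035 ]
cradle (array([346.61401367, -43.84858704]), [85.21415710449219, 201.64007568359375], -5.0661773681640625) [17.42562304 22.49681208 54.36212246]
cradle (array([573.91369629,   7.994133  ]), [87.56195068359375, 208.10618591308594], -2.6270065307617188) [16.43578336 23.04580759 54.43597584]
cam in tool [  70.63392906   -0.60724446 -169.92742254] axis [-2.54498909e-01 -5.37279678e-04  9.67072912e-01] [7.33738335e-05 9.99999832e-01 5.74882351e-04] 267.6624037086837 257.4609799624198 187.13505969247942
{"x":-34.5,"y":-32,"z":-3.3,"rz":0.101},{"x":-37.6,"y":-28.3,"z":-3.3,"rz":0.102},{"x":-40.3,"y":-24.3,"z":-3.3,"rz":0.101},{"x":-42.5,"y":-20.2,"z":-3.2,"rz":0.102},{"x":-44.4,"y":-15.7,"z":-3.3,"rz":0.101},{"x":-45.7,"y":-11.2,"z":-3.3,"rz":0.102},{"x":-46.6,"y":-6.4,"z":-3.3,"rz":0.101},{"x":-47.1,"y":-1.8,"z":-3.3,"rz":0.102},{"x":-46.9,"y":3.1,"z":-3.3,"rz":0.101},{"x":-46.4,"y":7.8,"z":-3.3,"rz":0.101},{"x":-45.4,"y":12.4,"z":-3.3,"rz":0.102},{"x":-43.9,"y":17,"z":-3.2,"rz":0.101},{"x":-42,"y":21.3,"z":-3.3,"rz":0.102},{"x":-39.5,"y":25.5,"z":-3.3,"rz":0.101},
end [499.97  10.01 259.98] 85.015
```

Emit:
move_arm([
  {"x": -34.5, "y": -32, "z": -3, "rz": 0.101},
  {"x": -37.6, "y": -28.3, "z": -3, "rz": 0.102},
  {"x": -40.3, "y": -24.3, "z": -3, "rz": 0.101},
  {"x": -42.5, "y": -20.2, "z": -3, "rz": 0.102},
  {"x": -44.4, "y": -15.7, "z": -3, "rz": 0.101},
  {"x": -45.7, "y": -11.2, "z": -3, "rz": 0.102},
  {"x": -46.6, "y": -6.4, "z": -3, "rz": 0.101},
  {"x": -47.1, "y": -1.8, "z": -3, "rz": 0.102},
  {"x": -46.9, "y": 3.1, "z": -3, "rz": 0.101},
  {"x": -46.4, "y": 7.8, "z": -3, "rz": 0.101},
], grip=1)

```text
schema error: expected keys x, y, z, rx, ry, rz
```

Emit:
move_arm([
  {"x": -45.4, "y": 12.4, "rz": 0.102},
  {"x": -43.9, "y": 17, "rz": 0.101},
  {"x": -42, "y": 21.3, "rz": 0.102},
  {"x": -39.5, "y": 25.5, "rz": 0.101},
  {},
])

```text
schema error: expected keys x, y, z, rx, ry, rz
```

Emit:
move_arm([
  {"x": -34.5, "y": -32, "z": -3, "rx": 0, "ry": 0, "rz": 0.101},
  {"x": -37.6, "y": -28.3, "z": -3, "rx": 0, "ry": 0, "rz": 0.102},
  {"x": -40.3, "y": -24.3, "z": -3, "rx": 0, "ry": 0, "rz": 0.101},
  {"x": -42.5, "y": -20.2, "z": -3, "rx": 0, "ry": 0, "rz": 0.102},
  {"x": -44.4, "y": -15.7, "z": -3, "rx": 0, "ry": 0, "rz": 0.101},
  {"x": -45.7, "y": -11.2, "z": -3, "rx": 0, "ry": 0, "rz": 0.102},
  {"x": -46.6, "y": -6.4, "z": -3, "rx": 0, "ry": 0, "rz": 0.101},
  {"x": -47.1, "y": -1.8, "z": -3, "rx": 0, "ry": 0, "rz": 0.102},
  {"x": -46.9, "y": 3.1, "z": -3, "rx": 0, "ry": 0, "rz": 0.101},
  {"x": -46.4, "y": 7.8, "z": -3, "rx": 0, "ry": 0, "rz": 0.101},
], grip=1)

```text
time_s: 1.7
ee_pos: [396.6, 165.1, 244.4]
ee_rot: [179.9, -0.0, 108.0]
force: [0.9, 0.5, -0.6]
gripper_width: 91.0
gripper_force: 0.0
```

Emit:
move_arm([
  {"x": -45.4, "y": 12.4, "z": 0, "rx": 0, "ry": 0, "rz": 0.102},
  {"x": -43.9, "y": 17, "z": 0, "rx": 0, "ry": 0, "rz": 0.101},
  {"x": -42, "y": 21.3, "z": 0, "rx": 0, "ry": 0, "rz": 0.102},
  {"x": -39.5, "y": 25.5, "z": 0, "rx": 0, "ry": 0, "rz": 0.101},
  {"x": 0, "y": 0, "z": 0, "rx": 0, "ry": 0, "rz": 0},
  {"x": 0, "y": 0, "z": 0, "rx": 0, "ry": 0, "rz": 0},
])

```text
time_s: 2.3
ee_pos: [500.0, 9.4, 243.6]
ee_rot: [-179.9, -0.0, 84.9]
force: [-0.3, 0.4, 0.8]
gripper_width: 91.0
gripper_force: 0.0
```

```bash
cat >> h.py <<'E'
def proj(f,P):
    return cv2.projectPoints(np.array(P,float).reshape(-1,3),np.array(f["rvec"],float),np.array(f["tvec"],float),np.array([[f["fx"],0,f["cx"]],[0,f["fy"],f["cy"]],[0,0,1.]]),None)[0].reshape(-1,2)
E
python3 - <<'E'
from h import *
f=grab_frame("wrist"); save(f,"w1.png"); np.savez("w1.npz",**{k:np.array(v) for k,v in f.items()})
for l in ("cradle","comb","catch_left"):
    for m in masks_of("wrist",l)[:3]:
        P,u,v=cloud(f,m["pixels"]); print(l,round(m["p"],2),np.round(m["box"]),rect(P),np.percentile(P[:,2],[5,25,50,75,95]).round(1))
for l in ("cradle","comb","catch_left_nose","catch_right_nose"):
    print(l,[(round(m["p"],2),np.round(m["point"],1)) for m in landmark_of("wrist",l)[:3]])
E
```

```text
cradle 0.77 [305. 167.  57. 141.] (array([571.73016357,  -8.28020477]), [86.47248077392578, 225.5503387451172], -2.9454345703125) [17.8 19.2 23.7 37.8 53.1]
cradle 0.72 [161. 205.  68. 123.] (array([341.73931885, -45.1907959 ]), [89.00971984863281, 200.82118225097656], -5.4238433837890625) [16.8 19.4 25.5 38.1 53.3]
cradle 0.4 [302. 285.  17.   8.] (array([ 559.06085205, -212.98016357]), [16.073575973510742, 35.50467300415039], 81.07286834716797) [1.7 2.7 3.3 3.9 4.6]
comb 0.88 [307. 166.  26.  92.] (array([568.31750488,   2.82756042]), [38.4934196472168, 129.10154724121094], -3.0376358032226562) [35.8 36.7 37.2 37.8 38.6]
comb 0.83 [157. 198.  24.  58.] (array([367.63381958,   1.14694977]), [56.19101333618164, 160.01669311523438], -50.504371643066406) [28.9 36.8 37.4 38.  38.9]
catch_left 0.66 [307. 118.  20.   6.] (array([572.75006104,  71.47926331]), [14.219579696655273, 24.214466094970703], 84.84507751464844) [45.9 49.1 53.2 54.9 56. ]
catch_left 0.48 [155. 168.  28.  12.] (array([345.09246826,  23.68172073]), [14.717093467712402, 38.96001434326172], 83.29460906982422) [30.1 46.2 51.  54.7 55.9]
catch_left 0.36 [302. 286.  21.  10.] (array([ 559.09320068, -212.98524475]), [16.073575973510742, 35.570159912109375], 81.07286834716797) [1.7 2.7 3.4 3.9 4.6]
cradle [(0.75, array([162.9, 204.8])), (0.71, array([302. , 165.9])), (0.17, array([309.3, 211.5]))]
comb [(0.62, array([160. , 211.6])), (0.58, array([303.5, 162.6]))]
catch_left_nose [(0.64, array([307.9, 123.2])), (0.5, array([149.4, 172.6]))]
catch_right_nose [(0.69, array([308.9, 210.6]))]
```

View pics/w1.png

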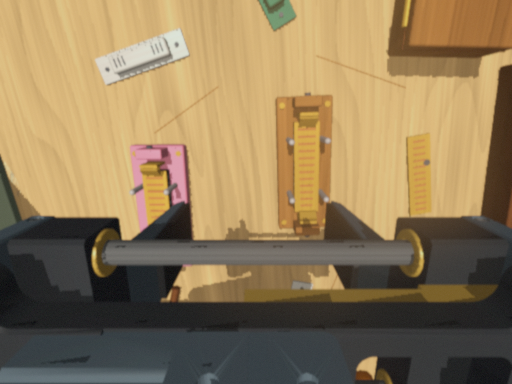

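Emit:
move_arm([
  {"x": 0.5, "y": 24, "z": 23, "rx": 0, "ry": 0, "rz": -0.035},
  {"x": 0, "y": 24, "z": 23, "rx": 0, "ry": 0, "rz": 0},
  {"x": 0, "y": 24, "z": 23, "rx": 0, "ry": 0, "rz": 0},
  {"x": 0, "y": 0, "z": 0, "rx": 0, "ry": 0, "rz": 0},
  {"x": 0, "y": 0, "z": 0, "rx": 0, "ry": 0, "rz": 0},
])

```text
time_s: 3.2
ee_pos: [571.4, 6.3, 174.5]
ee_rot: [-179.9, -0.0, 87.1]
force: [0.0, 0.4, 0.2]
gripper_width: 91.0
gripper_force: 0.0
```

```bash
cat >> h.py <<'E'
def sav(f,n): np.savez(n,**{k:np.array(v) for k,v in f.items()})
E
python3 - <<'E'
from h import *
f=grab_frame("wrist"); save(f,"w2.png"); sav(f,"w2.npz"); s=state(); print(s["ee_pos"],s["ee_rot"])
M={}
for l in ("cradle","comb","catch_left","catch_right"):
    for m in masks_of("wrist",l)[:2]:
        P,u,v=cloud(f,m["pixels"]); print(l,round(m["p"],2),np.round(m["box"]),rect(P),np.percentile(P[:,2],[5,25,50,75,95]).round(1))
# height-sliced fits
P,u,v=cloud(f); k=(abs(P[:,0]-570)<90)&(abs(P[:,1]-5)<140)
for a,b in ((13,28),(34,41),(44,60),(60,68)):
    q=P[k&(P[:,2]>a)&(P[:,2]<b)]; print(a,b,len(q),rect(q) , q.mean(0))
E
python3 -c "
import cv2;i=cv2.imread('pics/w2.png');cv2.imwrite('pics/w2c.png',cv2.resize(i[40:260,130:390],None,fx=2.3,fy=2.3,interpolation=cv2.INTER_CUBIC))"
```

```text
[571.44331883   6.22417418 175.4747422 ] [-1.79990565e+02 -7.05428753e-03  8.70492794e+01]
cradle 0.85 [257. 164.  69. 148.] (array([571.20581055,  12.07517242]), [83.94148254394531, 185.6157989501953], -3.5810623168945312) [18.2 19.2 20.5 37.6 52. ]
cradle 0.74 [ 80. 192.  92.  94.] (array([401.90524292, -12.70597076]), [129.82827758789062, 242.43002319335938], 87.19392395019531) [ 7.4 19.1 25.1 38.7 54.6]
comb 0.97 [ 77. 198.  42.  42.] (array([353.76895142,  -7.98469543]), [44.72267150878906, 52.113365173339844], -4.940010070800781) [23.6 36.1 37.3 38.  38.8]
comb 0.56 [257. 180.  30. 110.] (array([569.9487915 ,  -2.20057678]), [38.06821823120117, 138.1056365966797], -2.7795562744140625) [36.1 36.9 37.4 37.8 38.6]
catch_left 0.71 [ 70. 175.  42.  15.] (array([330.98635864,  20.21931076]), [19.82760238647461, 70.41923522949219], -85.88580846786499) [23.5 40.7 49.6 54.3 56.1]
catch_left 0.69 [254. 123.  22.  13.] (array([572.85913086,  71.91936493]), [16.02693748474121, 27.216215133666992], 86.9769058227539) [20.5 48.7 53.3 54.8 55.8]
catch_right 0.47 [257. 236.  16.  10.] (array([567.28137207, -61.39581299]), [5.866446018218994, 22.916337966918945], 87.03411102294922) [44.9 47.6 49.1 51.  52.2]
13 28 4955 (array([570.14440918,  10.97140503]), [80.14710235595703, 182.98765563964844], -2.7685470581054688) [570.96843407  21.52996498  19.23358443]
34 41 3115 (array([569.98876953,   2.37024689]), [53.62372589111328, 129.25604248046875], -3.1752853393554688) [569.87300989   3.98464435  37.36048768]
44 60 1079 (array([570.63555908,  19.94424438]), [54.203514099121094, 168.69276428222656], -2.8673934936523438) [572.53536503  56.74724095  51.18804945]
60 68 149 (array([569.50299072,   2.54177475]), [53.83700180053711, 87.48101043701172], -3.2125625610351562) [569.34521973   7.08332326  62.10857573]
```

View pics/w2c.png

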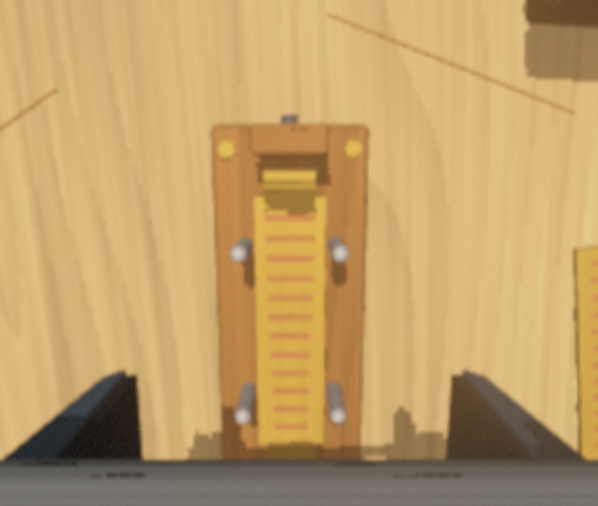

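```bash
cat >> h.py <<'E'
def load(n): return {k:(v if v.ndim else float(v)) for k,v in np.load(n).items()}
def axis(P,c,yaw,lo,hi,y0,y1,hw,bin=3):
    """mid-line of slice lo<z<hi in frame (c,yaw): per-y-bin centre of x-extent; returns dx at y=0, dyaw, widths, y range"""
    a=np.radians(yaw); Rz=np.array([[np.cos(a),np.sin(a)],[-np.sin(a),np.cos(a)]])
    q=(P[:,:2]-c)@Rz.T; k=(P[:,2]>lo)&(P[:,2]<hi)&(abs(q[:,0])<hw); q=q[k]
    ys=[];m=[];w=[]
    for y in np.arange(y0,y1,bin):
        x=q[(q[:,1]>=y)&(q[:,1]<y+bin),0]
        if len(x)>4: ys.append(y+bin/2); m.append((x.min()+x.max())/2); w.append(np.ptp(x))
    ys,m,w=map(np.array,(ys,m,w)); ok=abs(w-np.median(w))<2; p=np.polyfit(ys[ok],m[ok],1)
    return "dx %.2f dyaw %.2f w %.1f n %d y %.1f..%.1f"%(p[1],-np.degrees(p[0]),np.median(w),ok.sum(),q[:,1].min(),q[:,1].max())
E
python3 - <<'E'
from h import *
for n in ("w1.npz","w2.npz"):
    f=load(n); P,u,v=cloud(f); c=[569.8,2.4]; yaw=-3.0
    print(n,"comb",axis(P,c,yaw,34,41,-55,65,18.6)); print("base",axis(P,c,yaw,13,28,-55,98,50))
    a=np.radians(yaw); q=(P[:,:2]-c)@np.array([[np.cos(a),-np.sin(a)],[np.sin(a),np.cos(a)]])
    for sx in(1,-1):
        for sy in(1,-1):
            k=(abs(q[:,0]-sx*23.5)<7)&(abs(q[:,1]-sy*40)<8)&(P[:,2]>59); print(sx,sy,k.sum(),((q[k].min(0)+q[k].max(0))/2).round(2),P[k,2].max().round(1))
    for s in(1,-1):
        k=(abs(q[:,0])<8)&(abs(s*q[:,1]-67)<12)&(P[:,2]>42); print("catch",s,k.sum(),(q[k,1].min(),q[k,1].max()) if k.any() else 0)
E
```

```text
w1.npz comb dx -0.36 dyaw 0.07 w 34.3 n 39 y -96.0..93.9
base dx -0.52 dyaw 0.15 w 78.5 n 51 y -99.4..219.9
1 1 30 [23.11 40.63] 63.8
1 -1 24 [ 23.12 -39.63] 63.3
-1 1 1588 [-23.5   37.56] 346.3
-1 -1 33 [-23.98 -37.79] 326.0
catch 1 147 (np.float64(61.736252179589066), np.float64(76.33175777873062))
catch -1 145 (np.float64(-76.30332542036294), np.float64(-61.34840565231037))
w2.npz comb dx -0.07 dyaw 0.15 w 33.9 n 40 y -64.7..64.6
base dx -0.04 dyaw 0.27 w 78.5 n 51 y -82.8..100.2
1 1 955 [23.51 37.89] 271.4
1 -1 36 [ 23.56 -39.91] 63.5
-1 1 942 [-23.5   37.86] 271.3
-1 -1 36 [-23.53 -39.82] 63.8
catch 1 225 (np.float64(61.58584879663304), np.float64(76.31531877858843))
catch -1 91 (np.float64(-66.77094621139058), np.float64(-60.90449653576445))
```

```bash
sed -i 's/"z":%g,"rz"/"z":%g,"rx":0,"ry":0,"rz"/' h.py; python3 -c "
from h import *
plan([571.86,5.93,174.98],87.02,[545,-268,150],75.4,7)"
```

```text
{"x":-39.3,"y":-1.8,"z":3.6,"rx":0,"ry":0,"rz":0.029},{"x":-39.3,"y":-0.7,"z":3.5,"rx":0,"ry":0,"rz":0.029},{"x":-39.3,"y":0.5,"z":3.6,"rx":0,"ry":0,"rz":0.029},{"x":-39.3,"y":1.6,"z":3.6,"rx":0,"ry":0,"rz":0.029},{"x":-39.2,"y":2.8,"z":3.5,"rx":0,"ry":0,"rz":0.029},{"x":-39.1,"y":3.9,"z":3.6,"rx":0,"ry":0,"rz":0.029},{"x":-39,"y":5,"z":3.6,"rx":0,"ry":0,"rz":0.029},
end [ 544.97 -267.95  149.98] 75.389
```

Emit:
move_arm([
  {"x": -39.3, "y": -1.8, "z": 3.6, "rx": 0, "ry": 0, "rz": 0.029},
  {"x": -39.3, "y": -0.7, "z": 3.5, "rx": 0, "ry": 0, "rz": 0.029},
  {"x": -39.3, "y": 0.5, "z": 3.6, "rx": 0, "ry": 0, "rz": 0.029},
  {"x": -39.3, "y": 1.6, "z": 3.6, "rx": 0, "ry": 0, "rz": 0.029},
  {"x": -39.2, "y": 2.8, "z": 3.5, "rx": 0, "ry": 0, "rz": 0.029},
  {"x": -39.1, "y": 3.9, "z": 3.6, "rx": 0, "ry": 0, "rz": 0.029},
  {"x": -39, "y": 5, "z": 3.6, "rx": 0, "ry": 0, "rz": 0.029},
  {"x": 0, "y": 0, "z": 0, "rx": 0, "ry": 0, "rz": 0},
  {"x": 0, "y": 0, "z": 0, "rx": 0, "ry": 0, "rz": 0},
])

```text
time_s: 4.35
ee_pos: [544.6, -268.3, 150.4]
ee_rot: [180.0, -0.0, 75.3]
force: [1.6, 0.5, -0.1]
gripper_width: 91.4
gripper_force: 0.0
```

Run:
```python
from h import *
f=grab_frame("wrist"); save(f,"w3.png"); sav(f,"w3.npz"); s=state(); print(s["ee_pos"],s["ee_rot"])
P,u,v=cloud(f)
for m in masks_of("wrist","chrome_cover")[:2]:
    Q,_,_=cloud(f,m["pixels"]); print(round(m["p"],2),np.round(m["box"]),rect(Q),np.percentile(Q[:,2],[5,25,50,75,95]).round(1))
k=(abs(P[:,0]-545)<60)&(abs(P[:,1]+268)<80)
q=P[k&(P[:,2]>12)&(P[:,2]<20)]; c,sz,yaw=rect(q); print("crown",c,sz,yaw,np.median(q[:,2]))
q2=P[k&(P[:,2]>2.2)&(P[:,2]<7)]; print("flange",rect(q2),np.median(q2[:,2]),"table",np.median(P[k&(P[:,2]<2),2]))
print("crown",axis(P,c,yaw,10,20,-40,40,20)); print("flange",axis(P,c,yaw,2.2,20,-63,63,25));
```

```text
[ 544.81910241 -267.46488448  150.46930445] [ 1.79973387e+02 -3.55211363e-02  7.53739913e+01]
0.87 [257. 175.  30. 106.] (array([ 544.52600098, -269.38238525]), [36.14413070678711, 129.63902282714844], -15.523323059082031) [ 2.3  3.3  4.4 15.1 16.1]
crown [ 543.75585938 -268.99151611] [23.81464195251465, 83.41127014160156] -15.309822082519531 15.186122596077231
flange (array([ 544.07635498, -269.25799561]), [35.14384078979492, 129.63697814941406], -15.556526184082031) 3.371585556364244 table -0.6927406089754593
crown dx -0.22 dyaw -0.48 w 23.1 n 27 y -41.7..183.6
flange dx 0.10 dyaw -0.33 w 34.4 n 42 y -64.9..183.6
```

View pics/w3.png

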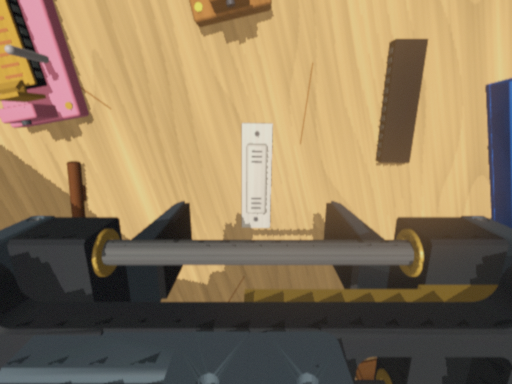

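```bash
python3 -c "
from h import *
p,y=plan([544.97,-267.95,149.98],75.389,[543.9,-269.1,21],74.4,4)
for i in range(5): s=state(); print(s['ee_pos'],s['time_s'])
"
```

```text
{"x":-0.3,"y":-0.2,"z":32.2,"rx":0,"ry":0,"rz":0.004},{"x":-0.4,"y":-0.2,"z":32.3,"rx":0,"ry":0,"rz":0.005},{"x":-0.3,"y":-0.2,"z":32.2,"rx":0,"ry":0,"rz":0.004},{"x":-0.4,"y":-0.1,"z":32.3,"rx":0,"ry":0,"rz":0.004},
end [ 543.93 -269.12   20.98] 74.415
[ 545.01155366 -266.95214172  150.50319014] 4.45
[ 545.01155366 -266.95214172  150.50319014] 4.45
[ 545.01155366 -266.95214172  150.50319014] 4.45
[ 545.01155366 -266.95214172  150.50319014] 4.45
[ 545.01155366 -266.95214172  150.50319014] 4.45
```

Emit:
move_arm([
  {"x": -0.3, "y": -0.2, "z": 32.2, "rx": 0, "ry": 0, "rz": 0.004},
  {"x": -0.4, "y": -0.2, "z": 32.3, "rx": 0, "ry": 0, "rz": 0.005},
  {"x": -0.3, "y": -0.2, "z": 32.2, "rx": 0, "ry": 0, "rz": 0.004},
  {"x": -0.4, "y": -0.1, "z": 32.3, "rx": 0, "ry": 0, "rz": 0.004},
  {"x": 0, "y": 0, "z": 0, "rx": 0, "ry": 0, "rz": 0},
  {"x": 0, "y": 0, "z": 8, "rx": 0, "ry": 0, "rz": 0},
  {"x": 0, "y": 0, "z": 7, "rx": 0, "ry": 0, "rz": 0},
  {"x": 0, "y": 0, "z": 0, "rx": 0, "ry": 0, "rz": 0},
  {"x": 0, "y": 0, "z": 0, "rx": 0, "ry": 0, "rz": 0},
])

```text
time_s: 5.35
ee_pos: [544.6, -269.3, 6.9]
ee_rot: [179.9, 0.0, 74.4]
force: [0.1, 0.7, -0.1]
gripper_width: 91.6
gripper_force: 0.0
```

Emit:
move_arm([
  {"x": 0, "y": 0, "z": 0, "rx": 0, "ry": 0, "rz": 0},
  {"x": 0, "y": 0, "z": 0, "rx": 0, "ry": 0, "rz": 0},
  {"x": 0, "y": 0, "z": 0, "rx": 0, "ry": 0, "rz": 0},
  {"x": 0, "y": 0, "z": 0, "rx": 0, "ry": 0, "rz": 0},
  {"x": 0, "y": 0, "z": 0, "rx": 0, "ry": 0, "rz": 0},
  {"x": 0, "y": 0, "z": 0, "rx": 0, "ry": 0, "rz": 0},
  {"x": 0, "y": 0, "z": 0, "rx": 0, "ry": 0, "rz": 0},
  {"x": 0, "y": 0, "z": 0, "rx": 0, "ry": 0, "rz": 0},
], grip=0, squeeze=5)

```text
time_s: 6.15
ee_pos: [543.9, -269.1, 5.9]
ee_rot: [-180.0, -0.0, 74.4]
force: [0.3, 0.2, 0.5]
gripper_width: 30.0
gripper_force: 0.0
```

Emit:
move_arm([
  {"x": 0, "y": 0, "z": 0, "rx": 0, "ry": 0, "rz": 0},
  {"x": 0, "y": 0, "z": 0, "rx": 0, "ry": 0, "rz": 0},
  {"x": 0, "y": 0, "z": 0.8, "rx": 0, "ry": 0, "rz": 0},
  {"x": 0, "y": 0, "z": 0.8, "rx": 0, "ry": 0, "rz": 0},
  {"x": 0, "y": 0, "z": 0, "rx": 0, "ry": 0, "rz": 0},
])

```text
time_s: 6.65
ee_pos: [543.9, -269.1, 5.2]
ee_rot: [180.0, 0.0, 74.4]
force: [-1.9, 0.6, 6.1]
gripper_width: 23.9
gripper_force: 5.0
```

Emit:
move_arm([
  {"x": 0, "y": 0, "z": 0.7, "rx": 0, "ry": 0, "rz": 0},
  {"x": 0, "y": 0, "z": 0, "rx": 0, "ry": 0, "rz": 0},
  {"x": 0, "y": 0, "z": 0, "rx": 0, "ry": 0, "rz": 0},
])

```text
time_s: 6.95
ee_pos: [543.8, -269.1, 4.6]
ee_rot: [180.0, 0.0, 74.4]
force: [-2.2, 0.2, 6.2]
gripper_width: 23.7
gripper_force: 5.0
```

Emit:
move_arm([
  {"x": 0, "y": 0, "z": 0.7, "rx": 0, "ry": 0, "rz": 0},
  {"x": 0, "y": 0, "z": 0, "rx": 0, "ry": 0, "rz": 0},
  {"x": 0, "y": 0, "z": 0, "rx": 0, "ry": 0, "rz": 0},
])

```text
time_s: 7.25
ee_pos: [543.8, -269.1, 4.3]
ee_rot: [180.0, 0.0, 74.4]
force: [-2.4, 1.3, 8.2]
gripper_width: 23.9
gripper_force: 8.7
```

Emit:
move_arm([
  {"x": 0, "y": 0, "z": 0, "rx": 0, "ry": 0, "rz": 0},
  {"x": 0, "y": 0, "z": 0, "rx": 0, "ry": 0, "rz": 0},
  {"x": 0, "y": 0, "z": 0, "rx": 0, "ry": 0, "rz": 0},
  {"x": 0, "y": 0, "z": -4, "rx": 0, "ry": 0, "rz": 0},
  {"x": 0, "y": 0, "z": -15, "rx": 0, "ry": 0, "rz": 0},
  {"x": 0, "y": 0, "z": -30, "rx": 0, "ry": 0, "rz": 0},
  {"x": 0, "y": 0, "z": -30, "rx": 0, "ry": 0, "rz": 0},
  {"x": 0, "y": 0, "z": -38, "rx": 0, "ry": 0, "rz": 0},
  {"x": 0, "y": 0, "z": 0, "rx": 0, "ry": 0, "rz": 0},
  {"x": 0, "y": 0, "z": 0, "rx": 0, "ry": 0, "rz": 0},
], squeeze=35)

```text
time_s: 8.25
ee_pos: [544.2, -269.3, 120.6]
ee_rot: [179.9, 0.0, 74.4]
force: [-0.6, 0.2, -0.3]
gripper_width: 23.8
gripper_force: 35.4
```

Run:
```python
from h import *
f=grab_frame("wrist"); save(f,"w4.png"); sav(f,"w4.npz"); s=state(); print(s["time_s"],s["ee_pos"],s["ee_rot"],s["force"],s["gripper_width"],s["gripper_force"])
P,u,v=cloud(f)
p=np.array([543.93,-269.12,119.98]); T=Ro.from_euler('xyz',[180,0,74.415],degrees=True).as_matrix()
for m in masks_of("wrist","chrome_cover")[:2]:
    Q,_,_=cloud(f,m["pixels"]); Q=(Q-p)@T; print(round(m["p"],2),np.round(m["box"]),rect(Q),Q.min(0),Q.max(0),np.percentile(Q[:,2],[5,25,50,75,95]).round(1))
plan([543.93,-269.12,119.98],74.415,[569.7,2.55,150],87.2,8)
```

```text
8.3 [ 543.40851663 -268.81675554  119.30161427] [-1.79935494e+02 -1.90021714e-02  7.44179041e+01] [-0.7995805   0.06995033 -1.01112729] 23.603225310880255 35.43050260283053
0.9 [257. 210.  56. 163.] (array([ 6.26476669, -5.27505302]), [49.57695770263672, 117.11292266845703], 89.88580322265625) [ -52.30422396  -30.15419769 -105.54463442] [ 64.81052442  19.44924263 121.75090557] [-12.3 -11.5 -10.    0.4   1.2]
{"x":33.6,"y":-6,"z":-3.8,"rx":0,"ry":0,"rz":-0.028},{"x":33.7,"y":-5.1,"z":-3.7,"rx":0,"ry":0,"rz":-0.028},{"x":33.9,"y":-4.1,"z":-3.8,"rx":0,"ry":0,"rz":-0.028},{"x":33.9,"y":-3.2,"z":-3.7,"rx":0,"ry":0,"rz":-0.028},{"x":34.1,"y":-2.2,"z":-3.8,"rx":0,"ry":0,"rz":-0.027},{"x":34.1,"y":-1.4,"z":-3.7,"rx":0,"ry":0,"rz":-0.028},{"x":34.1,"y":-0.3,"z":-3.8,"rx":0,"ry":0,"rz":-0.028},{"x":34.1,"y":0.6,"z":-3.7,"rx":0,"ry":0,"rz":-0.028},
end [569.72   2.58 149.98] 87.192
```

View pics/w4.png

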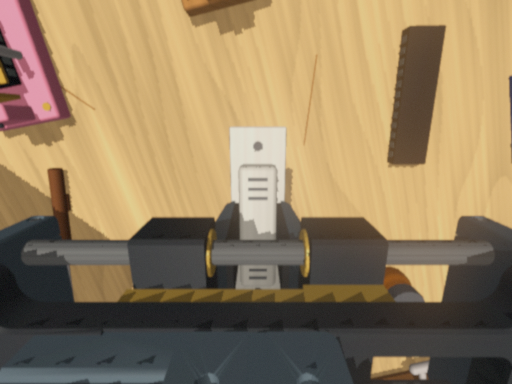

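Run:
```python
from h import *
f=load("w4.npz"); P,u,v=cloud(f)
p=np.array([543.93,-269.12,119.98]); T=Ro.from_euler('xyz',[180,0,74.415],degrees=True).as_matrix()
Q=(P-p)@T
def strip(lo,hi,x0,x1,hw,nm):
    k=(Q[:,2]>lo)&(Q[:,2]<hi)&(abs(Q[:,1])<hw)&(Q[:,0]>x0)&(Q[:,0]<x1); q=Q[k]; print(nm,k.sum(),"xmax",q[:,0].max().round(2),end=' ')
    xs=np.arange(x0,x1,2.); m=[];w=[];X=[]
    for x in xs:
        r=q[(q[:,0]>=x)&(q[:,0]<x+2)]
        if len(r)>4: m.append((r[:,1].min()+r[:,1].max())/2); w.append(np.ptp(r[:,1])); X.append(x+1)
    m=np.array(m);w=np.array(w);X=np.array(X);ok=abs(w-np.median(w))<1.5
    print("mid",m[ok].mean().round(2),"slope deg",np.degrees(np.polyfit(X[ok],m[ok],1)[0]).round(2),"w",np.median(w).round(1))
    A=np.c_[q[:,:2],np.ones(len(q))]; c=np.linalg.lstsq(A,q[:,2],rcond=None)[0]; print("  plane tilt deg",np.degrees(c[:2]).round(2),"z at 0",c[2].round(2))
strip(-3,5,44,70,25,"flange end"); strip(-15,-9,18,50,16,"crown")
```

```text
flange end 1891 xmax 64.81 mid 1.4 slope deg -0.19 w 35.4
  plane tilt deg [ 0.52 -0.07] z at 0 -0.07
crown 1418 xmax 41.99 mid 1.43 slope deg 0.11 w 22.9
  plane tilt deg [ 0.99 -0.11] z at 0 -11.89
```

Run:
```python
from h import *
for n,p,y,lo,hi,hx,hy in (("w3.npz",[544.97,-267.95,149.98],75.389,144,153,60,80),("w3.npz",[544.97,-267.95,149.98],75.389,133,137,40,10),("w2.npz",[571.86,5.93,174.98],87.02,136,139.5,55,16)):
    P,u,v=cloud(load(n)); Q=(P-np.array(p))@Ro.from_euler('xyz',[180,0,y],degrees=True).as_matrix()
    q=Q[(Q[:,2]>lo)&(Q[:,2]<hi)&(abs(Q[:,0])<hx)&(abs(Q[:,1])<hy)]
    c=np.linalg.lstsq(np.c_[q[:,:2],np.ones(len(q))],q[:,2],rcond=None)[0]; print(n,len(q),np.degrees(c[:2]).round(2),c[2].round(2))
plan([543.93,-269.12,119.98],74.415,[568.3,2.6,110],87.2,8)
```

```text
w3.npz 11105 [-0.05  0.07] 150.16
w3.npz 1123 [0.08 0.45] 134.69
w2.npz 2388 [0.06 0.04] 137.63
{"x":33.5,"y":-6.2,"z":1.2,"rx":0,"ry":0,"rz":-0.028},{"x":33.7,"y":-5.2,"z":1.3,"rx":0,"ry":0,"rz":-0.028},{"x":33.9,"y":-4.3,"z":1.2,"rx":0,"ry":0,"rz":-0.028},{"x":33.9,"y":-3.4,"z":1.3,"rx":0,"ry":0,"rz":-0.028},{"x":34,"y":-2.4,"z":1.2,"rx":0,"ry":0,"rz":-0.027},{"x":34.1,"y":-1.5,"z":1.3,"rx":0,"ry":0,"rz":-0.028},{"x":34.1,"y":-0.5,"z":1.2,"rx":0,"ry":0,"rz":-0.028},{"x":34.1,"y":0.4,"z":1.3,"rx":0,"ry":0,"rz":-0.028},
end [568.3    2.62 109.98] 87.192
```

Emit:
move_arm([
  {"x": 33.5, "y": -6.2, "z": 1.2, "rx": 0, "ry": 0, "rz": -0.028},
  {"x": 33.7, "y": -5.2, "z": 1.3, "rx": 0, "ry": 0, "rz": -0.028},
  {"x": 33.9, "y": -4.3, "z": 1.2, "rx": 0, "ry": 0, "rz": -0.028},
  {"x": 33.9, "y": -3.4, "z": 1.3, "rx": 0, "ry": 0, "rz": -0.028},
  {"x": 34, "y": -2.4, "z": 1.2, "rx": 0, "ry": 0, "rz": -0.027},
  {"x": 34.1, "y": -1.5, "z": 1.3, "rx": 0, "ry": 0, "rz": -0.028},
  {"x": 34.1, "y": -0.5, "z": 1.2, "rx": 0, "ry": 0, "rz": -0.028},
  {"x": 34.1, "y": 0.4, "z": 1.3, "rx": 0, "ry": 0, "rz": -0.028},
  {"x": 0, "y": 0, "z": 0, "rx": 0, "ry": 0, "rz": 0},
  {"x": 0, "y": 0, "z": 0, "rx": 0, "ry": 0, "rz": 0},
])

```text
time_s: 9.35
ee_pos: [567.4, 3.1, 108.5]
ee_rot: [-179.8, 0.0, 87.3]
force: [-0.4, 0.6, -1.3]
gripper_width: 23.5
gripper_force: 35.4
```

```bash
cat >> h.py <<'E'
def inhand(f,p,yaw,cz):
    """all in the commanded tool frame; cz: cradle origin's tool z"""
    P,u,v=cloud(f); T=Ro.from_euler('xyz',[180,0,yaw],degrees=True).as_matrix(); Q=(P-np.array(p))@T
    def strip(nm,lo,hi,x0,x1,c,hw,wexp):
        q=Q[(Q[:,2]>lo)&(Q[:,2]<hi)&(abs(Q[:,1]-c)<hw)&(Q[:,0]>x0)&(Q[:,0]<x1)]
        if len(q)<30: print(nm,"few",len(q)); return
        m=[];w=[];X=[]
        for x in np.arange(x0,x1,2.):
            r=q[(q[:,0]>=x)&(q[:,0]<x+2)]
            if len(r)>4: m.append((r[:,1].min()+r[:,1].max())/2); w.append(np.ptp(r[:,1])); X.append(x+1)
        m=np.array(m);w=np.array(w);X=np.array(X);ok=abs(w-wexp)<2
        s=np.polyfit(X[ok],m[ok],1) if ok.sum()>2 else [0,np.nan]
        c=np.linalg.lstsq(np.c_[q[:,:2],np.ones(len(q))],q[:,2],rcond=None)[0]
        print(nm,len(q),ok.sum(),"mid@0 %.2f @75 %.2f ang %.2f w %.1f | x %.2f..%.2f | tilt %s z %.2f"%(s[1],s[1]+75*s[0],np.degrees(s[0]),np.median(w),q[:,0].min(),q[:,0].max(),np.degrees(c[:2]).round(2),c[2]))
    strip("flange",-3,4,44,70,1,25,35.4); strip("crown",-15,-9,18,50,1,16,23)
    strip("base",cz-23,cz-16,50,100,1,45,79); strip("endblock",cz-54,cz-49.5,78,102,1,45,52)
    k=lambda sy:(Q[:,2]<cz-59.5)&(Q[:,2]>cz-70)&(abs(Q[:,0]-40)<9)&(abs(Q[:,1]-1-sy*23.5)<8)
    for sy in(1,-1):
        q=Q[k(sy)]; 
        if len(q): print("post",sy,len(q),((q.min(0)+q.max(0))/2)[:2].round(2),np.ptp(q,axis=0)[:2].round(1))
    q=Q[(abs(Q[:,1]-1)<8)&(abs(Q[:,0]-68)<12)&(Q[:,2]<cz-43)&(Q[:,2]>cz-58)]
    if len(q): print("catch x",q[:,0].min().round(2),q[:,0].max().round(2),len(q))
E
python3 - <<'E'
from h import *
f=grab_frame("wrist"); save(f,"w5.png"); sav(f,"w5.npz"); s=state(); print(s["time_s"],s["ee_pos"],s["ee_rot"],s["force"])
inhand(f,[568.3,2.62,109.98],87.192,109.98)
E
```

```text
9.4 [567.5859345    2.35525408 108.75114282] [-1.79861853e+02  2.79955104e-02  8.72134438e+01] [ 0.42311516 -0.23098089 -0.16223046]
flange 1866 11 mid@0 0.22 @75 -0.21 ang -0.33 w 35.3 | x 44.15..65.12 | tilt [0.11 0.22] z 2.47
crown 906 5 mid@0 0.24 @75 -0.10 ang -0.26 w 20.6 | x 18.00..41.48 | tilt [ 0.19 -0.01] z -9.79
base 2595 25 mid@0 1.48 @75 1.38 ang -0.08 w 78.7 | x 50.34..99.32 | tilt [-0.17  0.01] z 91.00
endblock 760 0 mid@0 nan @75 nan ang 0.00 w 34.7 | x 84.20..97.25 | tilt [-1.08  0.1 ] z 60.59
post 1 59 [40.28 25.77] [6.7 6. ]
post -1 21 [ 40.02 -24.14] [6.4 2. ]
catch x 63.56 76.39 327
```

View pics/w5.png

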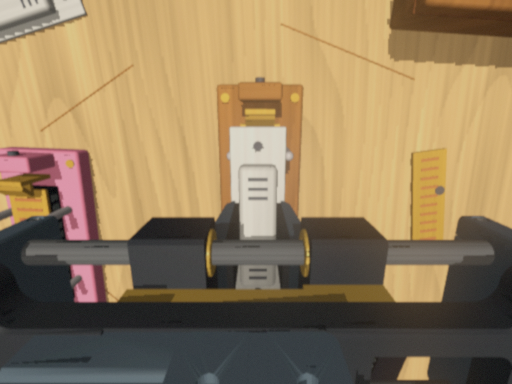

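Run:
```python
from h import *
for i in range(4):
    f=grab_frame("wrist"); s=state(); R,t=cam(f); print(s["time_s"],s["ee_pos"].round(2),(-R.T@t).round(2))
    inhand(f,[568.3,2.62,109.98],87.192,109.98)
sav(f,"w6.npz")
```

```text
9.45 [567.74   1.88 109.03] [572.56  73.35 278.63]
flange 1843 11 mid@0 0.44 @75 0.07 ang -0.28 w 35.1 | x 44.03..64.35 | tilt [0.31 0.29] z 2.02
crown 1065 10 mid@0 0.23 @75 0.16 ang -0.05 w 21.5 | x 18.03..41.13 | tilt [0.49 0.12] z -10.11
base 2600 24 mid@0 1.22 @75 1.41 ang 0.15 w 78.7 | x 50.42..99.39 | tilt [-0.02  0.08] z 90.82
endblock 760 0 mid@0 nan @75 nan ang 0.00 w 34.7 | x 84.21..97.31 | tilt [-0.82  0.17] z 60.20
post 1 57 [40.26 25.66] [6.5 5.1]
post -1 26 [ 40.09 -24.37] [6.5 2.9]
catch x 62.77 76.41 355
9.5 [567.9    1.65 109.3 ] [572.69  72.87 278.93]
flange 1800 10 mid@0 0.77 @75 0.29 ang -0.36 w 35.3 | x 44.25..63.89 | tilt [0.47 0.04] z 1.59
crown 1176 11 mid@0 0.84 @75 -0.04 ang -0.67 w 21.9 | x 18.04..40.67 | tilt [0.45 0.18] z -10.28
base 2635 25 mid@0 1.80 @75 1.41 ang -0.30 w 78.7 | x 50.02..99.93 | tilt [0.15 0.08] z 90.61
endblock 774 0 mid@0 nan @75 nan ang 0.00 w 35.2 | x 84.56..97.64 | tilt [ 0.34 -0.05] z 58.34
post 1 56 [40.07 25.91] [7.6 5.2]
post -1 28 [ 40.02 -23.99] [7.4 2.7]
catch x 62.32 76.76 374
9.55 [568.04   1.56 109.52] [572.8   72.61 279.
[... 303 characters left out ...]
0 mid@0 nan @75 nan ang 0.00 w 34.7 | x 84.34..97.45 | tilt [-0.45 -0.02] z 59.60
post 1 53 [40.32 26.2 ] [6.4 5.3]
post -1 29 [ 40.33 -23.86] [6.7 2.9]
catch x 62.07 76.52 361
9.6 [568.13   1.59 109.68] [572.87  72.5  279.41]
flange 1781 10 mid@0 1.05 @75 0.68 ang -0.28 w 35.2 | x 44.01..63.57 | tilt [0.47 0.14] z 1.08
crown 1246 11 mid@0 0.72 @75 0.66 ang -0.05 w 22.3 | x 18.00..40.81 | tilt [0.81 0.07] z -10.82
base 2616 24 mid@0 1.05 @75 1.45 ang 0.31 w 78.7 | x 50.67..99.66 | tilt [0.14 0.05] z 90.63
endblock 766 0 mid@0 nan @75 nan ang 0.00 w 34.7 | x 84.31..97.43 | tilt [-0.76  0.14] z 60.07
post 1 51 [40.47 25.88] [7.3 4.5]
post -1 30 [ 40.11 -23.7 ] [6.6 2.9]
catch x 61.95 76.43 366
```

Emit:
move_arm([
  {"x": 0, "y": 0, "z": 0, "rx": 0, "ry": 0, "rz": 0},
  {"x": 0, "y": 0, "z": 0, "rx": 0, "ry": 0, "rz": 0},
  {"x": 0, "y": 0, "z": 0, "rx": 0, "ry": 0, "rz": 0},
  {"x": 0, "y": 0, "z": 0, "rx": 0, "ry": 0, "rz": 0},
  {"x": 0, "y": 0, "z": 0, "rx": 0, "ry": 0, "rz": 0},
  {"x": 0, "y": 0, "z": 0, "rx": 0, "ry": 0, "rz": 0},
])

```text
time_s: 10.2
ee_pos: [568.3, 2.7, 110.0]
ee_rot: [180.0, -0.0, 87.2]
force: [-0.4, 0.1, -0.2]
gripper_width: 23.7
gripper_force: 35.4
```

Run:
```python
from h import *
for i in range(3):
    f=grab_frame("wrist"); s=state(); R,t=cam(f); print(s["time_s"],s["ee_pos"].round(2),s["ee_rot"].round(2),(-R.T@t).round(2))
    inhand(f,[568.3,2.62,109.98],87.192,109.98)
sav(f,"w6.npz")
```

```text
10.25 [568.31   2.68 109.94] [ 1.80e+02 -1.00e-02  8.72e+01] [572.88  73.57 279.88]
flange 1863 11 mid@0 1.44 @75 0.67 ang -0.59 w 35.2 | x 44.01..64.68 | tilt [0.31 0.08] z 0.80
crown 1368 12 mid@0 0.82 @75 1.20 ang 0.29 w 22.6 | x 18.05..41.87 | tilt [1.18 0.08] z -11.40
base 2581 24 mid@0 0.95 @75 1.44 ang 0.37 w 78.7 | x 50.00..99.99 | tilt [0.06 0.02] z 90.74
endblock 764 0 mid@0 nan @75 nan ang 0.00 w 34.7 | x 83.96..97.83 | tilt [0.48 0.24] z 58.12
post 1 48 [40.46 26.26] [6.8 4.6]
post -1 31 [ 40.36 -23.57] [6.7 2.9]
catch x 63.14 76.8 353
10.3 [568.31   2.71 109.94] [ 1.80e+02 -1.00e-02  8.72e+01] [572.88  73.58 279.87]
flange 1869 11 mid@0 1.19 @75 0.83 ang -0.27 w 35.3 | x 44.00..64.69 | tilt [0.34 0.36] z 0.75
crown 1369 12 mid@0 0.77 @75 0.86 ang 0.06 w 22.7 | x 18.03..42.08 | tilt [ 1.33 -0.48] z -11.47
base 2582 25 mid@0 0.73 @75 1.41 ang 0.52 w 78.6 | x 50.01..99.99 | tilt [0.11 0.05] z 90.65
endblock 767 0 mid@0 nan @75 nan ang 0.00 w 34.7 | x 83.95..97.84 | tilt [ 0.49 -0.01] z 58.16
post 1 48 [40.44 26.16] [6.5 4.5]
post -1 32 [ 40.34 -23.62] [6.4 2.9]
catch x 63.14 76.81 355
10.35 [568.33   2.68 109.96] [180.   -0.   87.2] [572.88  73.58 279.87]
flange 1859 11 mid@0 1.49 @75 0.67 ang -0.62 w 35.2 | x 44.01..64.70 | tilt [0.49 0.21] z 0.63
crown 1368 12 mid@0 0.99 @75 0.99 ang 0.00 w 22.7 | x 18.01..41.91 | tilt [ 1.13 -0.18] z -11.36
base 2586 25 mid@0 1.28 @75 1.51 ang 0.18 w 78.7 | x 50.00..99.98 | tilt [-0.03  0.14] z 90.83
endblock 769 0 mid@0 nan @75 nan ang 0.00 w 34.8 | x 83.97..97.84 | tilt [0.4  0.02] z 58.30
post 1 46 [40.37 26.21] [6.6 4.6]
post -1 31 [ 40.34 -23.67] [6.7 2.9]
catch x 63.17 76.83 354
```

Emit:
move_arm([
  {"x": 0, "y": 0.1, "z": 10, "rx": 0, "ry": 0.006, "rz": 0.006},
  {"x": 0, "y": 0, "z": 14, "rx": 0, "ry": 0, "rz": 0},
  {"x": 0, "y": 0, "z": 10, "rx": 0, "ry": 0, "rz": 0},
  {"x": 0, "y": 0, "z": 3, "rx": 0, "ry": 0, "rz": 0},
  {"x": 0, "y": 0, "z": 0, "rx": 0, "ry": 0, "rz": 0},
  {"x": 0, "y": 0, "z": 0, "rx": 0, "ry": 0, "rz": 0},
  {"x": 0, "y": 0, "z": 0, "rx": 0, "ry": 0, "rz": 0},
  {"x": 0, "y": 0, "z": 0, "rx": 0, "ry": 0, "rz": 0},
  {"x": 0, "y": 0, "z": 0, "rx": 0, "ry": 0, "rz": 0},
])

```text
time_s: 11.25
ee_pos: [568.6, 2.8, 73.3]
ee_rot: [180.0, -0.4, 86.8]
force: [-0.6, 0.5, -1.1]
gripper_width: 24.0
gripper_force: 35.4
```

Run:
```python
from h import *
for i in range(2):
    f=grab_frame("wrist"); s=state(); print(s["time_s"],s["ee_pos"].round(2),s["ee_rot"].round(2),s["force"])
    inhand(f,[568.3,2.62,72.98],87.192,72.98)
```

```text
11.3 [568.56   2.82  73.22] [179.97  -0.35  86.85] [-0.76067928  0.49102759 -1.46139051]
flange 1895 11 mid@0 1.76 @75 1.42 ang -0.27 w 35.3 | x 44.00..64.89 | tilt [0.12 0.05] z 0.31
crown 1411 12 mid@0 1.37 @75 1.43 ang 0.05 w 23.0 | x 18.01..42.01 | tilt [ 0.72 -0.02] z -11.64
base 3531 25 mid@0 1.56 @75 1.46 ang -0.08 w 78.8 | x 50.01..100.00 | tilt [-0.02  0.06] z 53.82
endblock 1101 0 mid@0 nan @75 nan ang 0.00 w 35.4 | x 84.10..97.79 | tilt [-0.27  0.07] z 22.34
post 1 102 [40.28 25.04] [7.7 7.7]
post -1 102 [ 40.32 -21.69] [7.  7.1]
catch x 64.7 76.85 444
11.35 [568.5    2.83  73.13] [179.98  -0.35  86.85] [ 0.43586116 -0.19047784 -0.6632203 ]
flange 1889 11 mid@0 1.47 @75 1.48 ang 0.01 w 35.4 | x 44.02..64.88 | tilt [ 0.42 -0.06] z 0.11
crown 1414 12 mid@0 1.09 @75 1.62 ang 0.41 w 23.0 | x 18.00..42.08 | tilt [ 0.83 -0.03] z -11.65
base 3532 25 mid@0 1.50 @75 1.49 ang -0.00 w 78.8 | x 50.02..100.00 | tilt [-0.    0.03] z 53.81
endblock 1103 0 mid@0 nan @75 nan ang 0.00 w 35.2 | x 84.10..97.81 | tilt [-0.07 -0.17] z 21.98
post 1 101 [40.26 24.9 ] [7.8 7.4]
post -1 99 [ 40.4  -21.63] [7.2 7.1]
catch x 64.69 76.83 442
```

Emit:
move_arm([
  {"x": 0, "y": 0, "z": 4, "rx": 0, "ry": 0, "rz": 0},
  {"x": 0, "y": 0, "z": 4, "rx": 0, "ry": 0, "rz": 0},
  {"x": 0, "y": 0, "z": 3, "rx": 0, "ry": 0, "rz": 0},
  {"x": 0, "y": 0, "z": 0, "rx": 0, "ry": 0, "rz": 0},
  {"x": 0, "y": 0, "z": 0, "rx": 0, "ry": 0, "rz": 0},
  {"x": 0, "y": 0, "z": 0, "rx": 0, "ry": 0, "rz": 0},
])

```text
time_s: 11.95
ee_pos: [568.5, 2.9, 62.0]
ee_rot: [180.0, -0.3, 86.8]
force: [-0.4, 0.6, -0.5]
gripper_width: 23.9
gripper_force: 35.4
```

Emit:
move_arm([
  {"x": 0, "y": 0, "z": 1, "rx": 0, "ry": 0, "rz": 0},
  {"x": 0, "y": 0, "z": 1, "rx": 0, "ry": 0, "rz": 0},
  {"x": 0, "y": 0, "z": 1, "rx": 0, "ry": 0, "rz": 0},
  {"x": 0, "y": 0, "z": 1, "rx": 0, "ry": 0, "rz": 0},
  {"x": 0, "y": 0, "z": 0, "rx": 0, "ry": 0, "rz": 0},
  {"x": 0, "y": 0, "z": 0, "rx": 0, "ry": 0, "rz": 0},
])

```text
time_s: 12.55
ee_pos: [568.4, 2.9, 57.9]
ee_rot: [-180.0, -0.3, 86.8]
force: [-0.4, 0.2, -0.4]
gripper_width: 23.7
gripper_force: 35.4
```

Emit:
move_arm([
  {"x": 0, "y": 0, "z": 1, "rx": 0, "ry": 0, "rz": 0},
  {"x": 0, "y": 0, "z": 1, "rx": 0, "ry": 0, "rz": 0},
  {"x": 0, "y": 0, "z": 1, "rx": 0, "ry": 0, "rz": 0},
  {"x": 0, "y": 0, "z": 1, "rx": 0, "ry": 0, "rz": 0},
  {"x": 0, "y": 0, "z": 0, "rx": 0, "ry": 0, "rz": 0},
])

```text
time_s: 13.05
ee_pos: [568.8, 3.0, 54.4]
ee_rot: [179.9, -0.4, 86.8]
force: [0.1, -0.1, 2.8]
gripper_width: 23.4
gripper_force: 36.2
```

Emit:
move_arm([
  {"x": 0, "y": 0, "z": 1, "rx": 0, "ry": 0, "rz": 0},
  {"x": 0, "y": 0, "z": 1, "rx": 0, "ry": 0, "rz": 0},
  {"x": 0, "y": 0, "z": 1, "rx": 0, "ry": 0, "rz": 0},
  {"x": 0, "y": 0, "z": 0, "rx": 0, "ry": 0, "rz": 0},
])

```text
time_s: 13.45
ee_pos: [569.5, 2.9, 52.1]
ee_rot: [179.8, -0.4, 86.8]
force: [-0.6, 0.6, 7.4]
gripper_width: 23.9
gripper_force: 37.0
```

Emit:
move_arm([
  {"x": 0, "y": -0.4, "z": 1, "rx": 0, "ry": 0, "rz": 0},
  {"x": 0, "y": 0, "z": 1, "rx": 0, "ry": 0, "rz": 0},
  {"x": 0, "y": 0, "z": 1, "rx": 0, "ry": 0, "rz": 0},
  {"x": 0, "y": 0, "z": 0, "rx": 0, "ry": 0, "rz": 0},
])

```text
time_s: 13.85
ee_pos: [569.5, 2.9, 49.2]
ee_rot: [179.8, -0.4, 86.8]
force: [1.1, -0.1, 2.2]
gripper_width: 23.4
gripper_force: 36.6
```

Emit:
move_arm([
  {"x": 0, "y": 0, "z": 1, "rx": 0, "ry": 0, "rz": 0},
  {"x": 0, "y": 0, "z": 1, "rx": 0, "ry": 0, "rz": 0},
  {"x": 0, "y": 0, "z": 1, "rx": 0, "ry": 0, "rz": 0},
  {"x": 0, "y": 0, "z": 0, "rx": 0, "ry": 0, "rz": 0},
])

```text
time_s: 14.25
ee_pos: [567.6, 2.5, 44.2]
ee_rot: [-179.9, -0.3, 86.9]
force: [2.5, -1.7, -2.1]
gripper_width: 23.5
gripper_force: 36.5
```

Emit:
move_arm([
  {"x": 0, "y": 0.4, "z": 1, "rx": 0, "ry": 0, "rz": 0},
  {"x": 0, "y": 0, "z": 1, "rx": 0, "ry": 0, "rz": 0},
  {"x": 0, "y": 0, "z": 1, "rx": 0, "ry": 0, "rz": 0},
  {"x": 0, "y": 0, "z": 1, "rx": 0, "ry": 0, "rz": 0},
  {"x": 0, "y": 0, "z": 1, "rx": 0, "ry": 0, "rz": 0},
  {"x": 0, "y": 0, "z": 0, "rx": 0, "ry": 0, "rz": 0},
  {"x": 0, "y": 0, "z": 0, "rx": 0, "ry": 0, "rz": 0},
])

```text
time_s: 14.95
ee_pos: [567.9, 3.2, 42.3]
ee_rot: [-180.0, -0.4, 86.8]
force: [-5.3, 1.1, 16.1]
gripper_width: 24.0
gripper_force: 41.7
```

Emit:
move_arm([
  {"x": 0, "y": 0, "z": 1, "rx": 0, "ry": 0, "rz": 0},
  {"x": 0, "y": 0, "z": 0.7, "rx": 0, "ry": 0, "rz": 0},
  {"x": 0, "y": 0, "z": 0, "rx": 0, "ry": 0, "rz": 0},
  {"x": 0, "y": 0, "z": 0, "rx": 0, "ry": 0, "rz": 0},
  {"x": 0, "y": 0, "z": 0, "rx": 0, "ry": 0, "rz": 0},
  {"x": 0, "y": 0, "z": 0, "rx": 0, "ry": 0, "rz": 0},
])

```text
time_s: 15.55
ee_pos: [567.9, 3.3, 42.2]
ee_rot: [180.0, -0.4, 86.9]
force: [-8.8, 1.2, 26.9]
gripper_width: 23.9
gripper_force: 43.2
```

Run:
```python
from h import *
f=grab_frame("wrist"); save(f,"w7.png"); s=state(); print(s["time_s"],s["ee_pos"].round(2),s["ee_rot"].round(2),s["force"],s["torque"])
inhand(f,[568.3,2.62,41.98],87.192,41.98)
c=grab_frame("scene"); t=grab_frame("top")
P=proj(c,[[570,2.5,40]])[0]; Pt=proj(t,[[570,2.5,40]])[0]; print(P,Pt)
def crop(i,x0,x1,y0,y1,k): return cv2.resize(i[y0:y1,x0:x1],None,fx=k,fy=k,interpolation=cv2.INTER_CUBIC)
a=crop(f["img"],190,330,70,290,2.5); x,y=P.astype(int); b=crop(c["img"],x-50,x+50,y-40,y+40,4)
o=np.zeros((550,760,3),np.uint8); o[:a.shape[0],:a.shape[1]]=a[:550]; o[:b.shape[0],355:355+b.shape[1]]=b; cv2.imwrite("pics/fin.png",o[:,:,::-1])
R=Ro.from_euler('z',-2.8,degrees=True).as_matrix()
Q,_,_=cloud(f); q=(Q-[569.7,2.6,0])@R
for nm,fr in (("wrist",f),("top",t),("scene",c)):
    Q,_,_=cloud(fr); q=(Q-[569.7,2.6,0])@R
    for sg in (1,-1):
        k=(abs(q[:,0])<9)&(q[:,1]*sg>50)&(q[:,1]*sg<80); r=q[k]; print(nm,sg,"flange z",np.median(r[(r[:,1]*sg<58)][:,2]).round(1) if (r[:,1]*sg<58).any() else None,"catch inner",(r[(r[:,2]>43.5)&(r[:,2]<58)][:,1]*sg).min().round(1) if ((r[:,2]>43.5)&(r[:,2]<58)).any() else None)
```

```text
15.6 [567.89   3.25  42.24] [179.98  -0.35  86.85] [-8.24307856  0.92980786 26.71339509] [-0.49414463  1.77618063 -0.1176645 ]
flange 1638 10 mid@0 0.73 @75 0.89 ang 0.12 w 35.3 | x 44.01..65.27 | tilt [0.3  0.03] z 0.43
crown 1426 12 mid@0 0.70 @75 0.77 ang 0.05 w 22.8 | x 18.02..42.55 | tilt [0.77 0.02] z -11.51
base 4844 25 mid@0 1.51 @75 1.50 ang -0.00 w 78.8 | x 50.02..99.95 | tilt [0.03 0.05] z 22.77
endblock 1566 0 mid@0 nan @75 nan ang 0.00 w 35.0 | x 83.98..100.54 | tilt [0.1  0.07] z -9.26
post 1 142 [40.31 25.1 ] [7.1 7.7]
post -1 145 [ 40.26 -21.78] [7.9 7.5]
catch x 56.11 77.15 748
[280.8434134  201.69237484] [224.51197246 185.94731018]
wrist 1 flange z 41.4 catch inner 51.1
wrist -1 flange z 41.2 catch inner None
top 1 flange z 432.0 catch inner None
top -1 flange z 435.0 catch inner 64.1
scene 1 flange z 432.6 catch inner 71.1
scene -1 flange z 429.5 catch inner 50.4
```

View pics/fin.png

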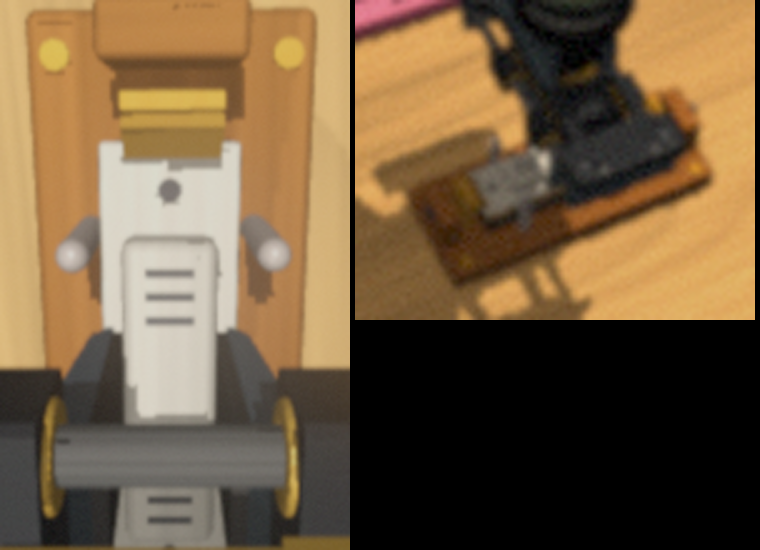

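Run:
```python
from h import *
R=Ro.from_euler('z',-2.8,degrees=True).as_matrix()
for nm in ("wrist","scene","top"):
    fr=grab_frame(nm); Q,_,_=cloud(fr); q=(Q-[569.7,2.6,0])@R
    for sg in (1,-1):
        k=(abs(q[:,0])<9)&(q[:,1]*sg>46)&(q[:,1]*sg<84)&(q[:,2]<75); r=q[k]
        print(nm,sg,[(int(y),int(((abs(r[:,1]*sg-y))<1.5).sum()),np.round(np.median(r[abs(r[:,1]*sg-y)<1.5,2]),1)) for y in range(48,84,3) if (abs(r[:,1]*sg-y)<1.5).any()])
s=state(); print(s["time_s"],s["force"],s["ee_pos"],s["gripper_force"])
```

```text
wrist 1 [(48, 117, np.float64(41.1)), (51, 134, np.float64(41.4)), (54, 139, np.float64(41.6)), (57, 138, np.float64(41.2)), (60, 112, np.float64(41.4)), (63, 150, np.float64(48.1)), (66, 151, np.float64(51.5)), (69, 156, np.float64(54.5)), (72, 184, np.float64(53.4)), (75, 159, np.float64(55.1)), (78, 87, np.float64(20.3)), (81, 104, np.float64(19.3))]
wrist -1 [(48, 27, np.float64(41.5)), (51, 48, np.float64(41.3))]
scene 1 [(69, 1, np.float64(56.9)), (72, 2, np.float64(56.3)), (75, 3, np.float64(56.6)), (78, 2, np.float64(55.9))]
scene -1 [(48, 5, np.float64(43.3)), (51, 7, np.float64(44.3)), (54, 5, np.float64(45.0)), (57, 5, np.float64(45.1)), (60, 2, np.float64(50.4)), (63, 9, np.float64(50.4)), (66, 5, np.float64(52.0)), (69, 6, np.float64(56.8)), (72, 4, np.float64(57.2)), (75, 22, np.float64(44.0)), (78, 3, np.float64(33.6))]
top 1 []
top -1 [(63, 5, np.float64(51.3)), (66, 10, np.float64(55.7)), (69, 9, np.float64(54.4)), (72, 7, np.float64(58.3)), (75, 8, np.float64(57.3)), (78, 8, np.float64(21.3)), (81, 11, np.float64(23.4))]
15.85 [-8.86899222  0.96150758 26.57553987] [567.91394284   3.24863753  42.26515013] 43.214422658784315
```

```bash
python3 -c "
from h import *
print(job_done())"
```

```text
the job is handed in; nothing more can be done
None
```

The chrome cover is home on the reed plate, lying level with both brass catches sprung over its ends. I handed the job in at about 16 s, still gripping it and pressing down with about 27 N; I have had no verdict back.

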